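Lay out the medicine round in triage order

ROBOT

A 6-joint arm with a two-finger parallel gripper is mounted at the origin on the work surface. World frame = base frame: x ahead of the robot, y to its left, z up, the work surface at z = 0. Lengths are in mm, angles in rad, forces in N, time in s.
With the tool pointing down it reaches from about 300 to 775 mm from the base axis. Payload 14.6 kg.
Tool frame: the origin (TCP) lies midway between the tips of the shut fingers; the grasp point (between the pads) lies 19 mm behind it; z points along the fingers, y is the line along which they close (so a half turn about z gives the same grasp; the last joint's range is limited). The gripper opens to 94 mm and grips with 3 to 60 N. Pads are 16 mm wide; open, the fingers measure 119 mm over their backs; the gripper's body (75 mm by 177 mm) begins 78 mm behind the grasp point.
Start: joints at [1.103, 0.3, 1.521, -0, 1.321, -0.067], TCP at [214.582, 506.403, 205.446] pointing down, gripper open.
Joint ranges: [-3.03, 3.03], [-0.79, 2.21], [0.23, 2.52], [-1.04, 4.18], [0, 3.07], [-2.55, 2.55]. Speed limits (rad/s): [2.22, 2.22, 2.57, 3.14, 3.14, 3.14].

INTERFACE

Orientations are given as [roll, pitch, yaw] about the fixed x, y, z axes, in that order (R = Rz(yaw) Ry(pitch) Rx(roll)).
In Python, from cell import manip gives the robot as it stands.
- The arm moves only by the shell command python3 -m creep 'ROWS' [OPENING] [FORCE]. ROWS is text: rows parted by semicolons, each of 6 numbers parted by spaces: the shift along the tool's x, y, z normalised to -1 to 1, where 1 is 4 cm, then the turn, a rotation vector about the tool's x, y, z normalised to -1 to 1, where 1 is pi rad. In form: dx dy dz ax ay az; .... A call has 1 to 20 rows; each row shifts and turns the commanded pose from where the row before left it, along the tool's axes as they then stand; what a row does not reach is not made up. A row lasts 1/8 s, in which the tool goes at most 62.5 mm and 10.7 degrees, less where a joint would pass 70% of its speed; a pose out of reach is approached as far as the arm can. A call with a number of a shift or a turn outside -1 to 1 is refused whole. A call with a gripper value outside its range is refused whole. OPENING is the closure, from 0 (fully open) to 1 (shut), set as the call begins (- or left out, the last holds). The fingers move at their own pace and stop on an object; FORCE is the grip in N (left out, the last holds). Time passes only in rows, so rows that do not move let the fingers close. It gives the time, the measured TCP pose, the force, the opening and the grip force at its end, in the units of the state.
- manip.read_state(): the state, without advancing time (a new reading comes with each control period).
- manip.camera(name): name is "scene" or "top" or "wrist"; returns a dict with "color" (384x512x3 uint8, red, green, blue), "range_z" (384x512 float32, mm along the optical axis (not along the pixel's ray), 0 where there is no reading), "camera_matrix" (3x3 intrinsics, pixels), "T" (4x4, takes a point from camera to world coordinates). Camera axes: x right, y down, z forward; pixel columns grow to the right and rows downward; lengths in mm; the calibration is good to about 2 mm. A picture is of the moment at which its call begins.
- manip.sign_off(): hands the job in; it is judged then, once.
The state is a dict: "clock": time; "joints": joint angles; "qd": joint speeds; "effort": joint torques, N m; "eef_pos": TCP position; "eef_rot": TCP orientation; "wrist_force": force on the tool from outside, world axes, zero at the start; "moment": the same for the moment, N m; "finger_gap": finger opening in mm; "finger_force": force on a finger pad.
Only numpy, scipy, OpenCV 4.12 (cv2) and the standard library are available. Lean on these libraries where they do the work, as an engineer would, in place of code of your own. Each camera call takes 0.05 s, during which the arm holds its last target. There are 200 camera calls.

TASK

Set out the medicine round on the ward desk: stand each tall amber bottle upright inside the dish of its cap's colour and let go of it, one after another in triage order: red first, then yellow, then green, blue last. The two squat white jars are not part of the round, so leave them where they are, and do not knock over any bottle or jar.

Things in the scene. Friction and masses are not known exactly. Their poses are not given: they have to be found in the camera images.
- bottle_red: loose tall amber medicine bottle with a white paper label and a red screw cap, standing upright; body 40 mm in diameter and straight from 2 to 60 mm above its foot, sloping in to the 32 mm cap at 70 mm, 90 mm tall in all, 60 to 130 g; origin at the centre of its underside, z up its axis
- bottle_yellow: loose tall amber medicine bottle with a white paper label and a yellow screw cap, standing upright; body 40 mm in diameter and straight from 2 to 60 mm above its foot, sloping in to the 32 mm cap at 70 mm, 90 mm tall in all, 60 to 130 g; origin at the centre of its underside, z up its axis
- bottle_green: loose tall amber medicine bottle with a white paper label and a green screw cap, standing upright; body 40 mm in diameter and straight from 2 to 60 mm above its foot, sloping in to the 32 mm cap at 70 mm, 90 mm tall in all, 60 to 130 g; origin at the centre of its underside, z up its axis
- bottle_blue: loose tall amber medicine bottle with a white paper label and a blue screw cap, standing upright; body 40 mm in diameter and straight from 2 to 60 mm above its foot, sloping in to the 32 mm cap at 70 mm, 90 mm tall in all, 60 to 130 g; origin at the centre of its underside, z up its axis
- dish_red: shallow round open red dish, fixed to the desk, 78 mm across and 16 mm high, wall 4 mm, inside 66 to 70 mm across, inner floor 4 mm above the desk; origin at the centre of its underside
- dish_yellow: shallow round open yellow dish, fixed to the desk, 78 mm across and 16 mm high, wall 4 mm, inside 66 to 70 mm across, inner floor 4 mm above the desk; origin at the centre of its underside
- dish_green: shallow round open green dish, fixed to the desk, 78 mm across and 16 mm high, wall 4 mm, inside 66 to 70 mm across, inner floor 4 mm above the desk; origin at the centre of its underside
- dish_blue: shallow round open blue dish, fixed to the desk, 78 mm across and 16 mm high, wall 4 mm, inside 66 to 70 mm across, inner floor 4 mm above the desk; origin at the centre of its underside
- jar_red: squat white ointment jar with a red lid, 53 mm in diameter, 44 mm tall, about 120 g, loose, stays where it is; origin at the centre of its underside
- jar_blue: squat white ointment jar with a blue lid, 53 mm in diameter, 44 mm tall, about 120 g, loose, stays where it is; origin at the centre of its underside

How it is judged (in metres and radians):
On the way, in this order (a step that is already met when the one before it is completed fails the run):
1. the red-capped bottle stands upright in the red dish, released (horizontal distance between bottle_red and dish_red below 0.018 m and z of bottle_red in the frame of dish_red below 0.008 m and angle between bottle_red's own z axis and vertical below 0.1 rad and contact force between bottle_red and the fingers below 0.1 N and linear speed of bottle_red below 0.02 m/s), for 0.2 s.
2. the yellow-capped bottle stands upright in the yellow dish, released (horizontal distance between bottle_yellow and dish_yellow below 0.018 m and z of bottle_yellow in the frame of dish_yellow below 0.008 m and angle between bottle_yellow's own z axis and vertical below 0.1 rad and contact force between bottle_yellow and the fingers below 0.1 N and linear speed of bottle_yellow below 0.02 m/s), for 0.2 s.
3. the green-capped bottle stands upright in the green dish, released (horizontal distance between bottle_green and dish_green below 0.018 m and z of bottle_green in the frame of dish_green below 0.008 m and angle between bottle_green's own z axis and vertical below 0.1 rad and contact force between bottle_green and the fingers below 0.1 N and linear speed of bottle_green below 0.02 m/s), for 0.2 s.
4. the blue-capped bottle stands upright in the blue dish, released (horizontal distance between bottle_blue and dish_blue below 0.018 m and z of bottle_blue in the frame of dish_blue below 0.008 m and angle between bottle_blue's own z axis and vertical below 0.1 rad and contact force between bottle_blue and the fingers below 0.1 N and linear speed of bottle_blue below 0.02 m/s), for 0.2 s.
At the end, for the whole second after the job is handed in: each amber bottle stands upright (within 0.1 rad), released and at rest on the floor of the dish of its cap colour (axis within 18 mm of the dish's centre, foot less than 8 mm above the dish's underside), and both white jars are within 20 mm of where they started (all of step 1 and all of step 2 and all of step 3 and all of step 4 and distance of each of jar_red, jar_blue from where it was at the start of the episode below 0.02 m); the robot touches nothing.
It fails at once if a white jar is shifted by more than 20 mm (distance of any of jar_red, jar_blue from where it was at the start of the episode above 0.02 m).
It fails at once if a bottle or jar is knocked over (angle between any of bottle_red, bottle_green, bottle_yellow, jar_red, bottle_blue, jar_blue's own z axis and vertical above 0.8 rad).
It also fails if it takes over 99 s, if anything falls off the work surface, if the arm or the gripper's body presses on something with over 40 N, if the wrist force passes 120 N, or if a joint passes its speed limit or range.

## Working session

There is one attempt and no reset: what is moved stays moved. The work goes in short steps, Python scripts to look and compute and a shell command to move; the robot and the scene stay as the last step left them, time stands still between calls to the robot, and variables do not carry over. Pictures are saved under pics/ and viewed, at most 14 in all, crops included, and the job is handed in when it is done.

```bash
mkdir -p pics
python3 - <<'E'
from cell import manip
import cv2, numpy as np
print(manip.read_state())
for n in ("top","scene"):
    c=manip.camera(n); cv2.imwrite(f"pics/{n}0.png",c["color"][:,:,::-1]); np.savez(f"{n}0.npz",**c)
    print(n,c["camera_matrix"].round(1).tolist(),c["T"].round(3).tolist())
E
```

```text
{'clock': 0.0, 'joints': array([ 1.10341308e+00,  3.00485998e-01,  1.52161278e+00, -6.66056860e-06,
        1.32071474e+00, -6.66313524e-02]), 'qd': array([ 4.87760764e-04, -3.09527294e-04, -4.70460885e-04, -6.25557078e-05,
        8.79679184e-04, -3.42484416e-04]), 'effort': array([ 1.18653523e-03, -5.31797898e+01, -3.52743816e+01,  7.08540785e-02,
        2.43704132e-02, -1.60644604e-04]), 'eef_pos': array([214.45429647, 506.16252589, 204.86475566]), 'eef_rot': array([-3.14037406e+00, -7.48511374e-05,  2.74084237e+00]), 'wrist_force': array([-0.35187957, -0.29516172, -0.12371657]), 'moment': array([-0.03300271,  0.01933722,  0.00251616]), 'finger_force': 0.0, 'finger_gap': 93.80406700673707}
top [[433.1, 0.0, 247.2], [0.0, 433.1, 187.4], [0.0, 0.0, 1.0]] [[-0.019, -0.994, 0.106, 424.421], [-1.0, 0.019, -0.002, -10.315], [-0.0, -0.106, -0.994, 1150.117], [0.0, 0.0, 0.0, 1.0]]
scene [[451.3, 0.0, 253.2], [0.0, 451.3, 197.9], [0.0, 0.0, 1.0]] [[0.807, 0.388, -0.445, 1054.408], [0.59, -0.537, 0.603, -725.584], [-0.005, -0.749, -0.662, 814.441], [0.0, 0.0, 0.0, 1.0]]
```

View pics/top0.png

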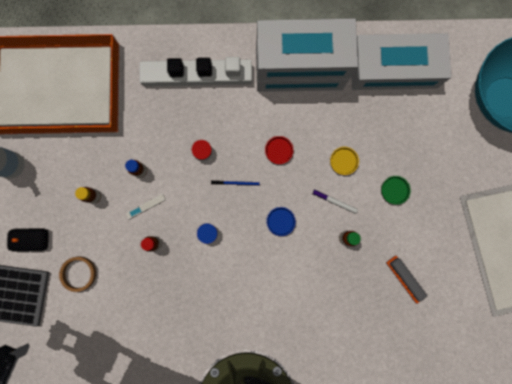

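View pics/scene0.png

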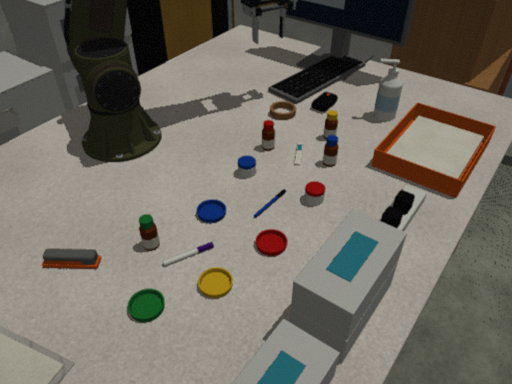

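The top view shows bottle caps: blue (134,167), yellow (85,194), red (149,243), green (351,239). Dishes: red (279,150), yellow (344,161), green (396,190), blue (281,221). Jars: red (202,150), blue (207,233). The scene view shows the same things from the far right, with the caps and lids all clear.

```bash
cat > h.py <<'E'
import cv2, numpy as np
HUE={"red":[(0,7),(172,180)],"yellow":[(20,34)],"green":[(45,85)],"blue":[(105,125)]}
def comps(c,col,amin=40):
    hsv=cv2.cvtColor(c["color"],cv2.COLOR_RGB2HSV)
    m=sum(cv2.inRange(hsv,(a,150,60),(b,255,255)) for a,b in HUE[col])
    n,l,s,ce=cv2.connectedComponentsWithStats(m.astype(np.uint8))
    return [(ce[i],s[i],l==i) for i in range(1,n) if s[i][4]>=amin]
def ray(c,uv):
    d=np.linalg.inv(c["camera_matrix"])@[uv[0],uv[1],1]
    return c["T"][:3,3],c["T"][:3,:3]@d
def plane(c,uv,z):
    o,d=ray(c,uv); return o+d*(z-o[2])/d[2]
def tri(c1,u1,c2,u2):
    o1,d1=ray(c1,u1);o2,d2=ray(c2,u2)
    k=np.linalg.lstsq(np.c_[d1,-d2],o2-o1,rcond=None)[0]
    p,q=o1+k[0]*d1,o2+k[1]*d2
    return (p+q)/2,np.linalg.norm(p-q)
def cloud(c,m):
    v,u=np.nonzero(m&(c["range_z"]>0)); z=c["range_z"][v,u]
    P=np.linalg.inv(c["camera_matrix"])@np.array([u*z,v*z,z])
    return (c["T"][:3,:3]@P).T+c["T"][:3,3]
E
python3 - <<'E'
from h import *
t,s=[dict(np.load(f"{n}0.npz")) for n in ("top","scene")]
for col in HUE:
    for ce,st,m in comps(t,col):
        P=cloud(t,m); zm=np.percentile(P[:,2],95); Q=P[P[:,2]>zm-5]
        print(col,"top",ce.round(1),st[2:5],"zmax %.0f"%zm,"ctr",Q.mean(0).round(1))
        for ce2,st2,m2 in comps(s,col):
            p,g=tri(t,ce,s,ce2)
            if g<15: print("     scene",ce2.round(1),st2[2:5],"tri",p.round(1),"gap %.1f"%g)
E
```

```text
red top [278.8 150. ] [ 27  27 592] zmax 17 ctr [643.7 -96.4  16. ]
     scene [270.8 242.1] [ 31  26 639] tri [645.  -99.2  10.7] gap 0.6
red top [201.3 149.5] [ 20  20 293] zmax 48 ctr [643.6 104.8  45.8]
     scene [314.7 188.7] [ 19  15 228] tri [644.7 105.1  39.4] gap 0.1
red top [147.5 243.6] [ 13  14 141] zmax 94 ctr [404.7 232.5  91.3]
     scene [268.1 124.9] [ 9  9 74] tri [404.7 233.7  82.4] gap 0.6
yellow top [344.1 160.7] [ 28  28 615] zmax 18 ctr [ 609.  -269.6   16.4]
     scene [200.    9.6] [14 16 50] tri [ 522.8 -149.5  549.2] gap 3.1
     scene [214.9 282.2] [ 34  30 819] tri [ 612.9 -272.2   10.8] gap 0.1
yellow top [ 82.1 193.2] [ 14  12 135] zmax 94 ctr [531.2 394.4  91.1]
     scene [331.8 115.3] [10 10 84] tri [531.5 396.8  80.2] gap 1.1
green top [395.1 190.2] [ 27  27 563] zmax 15 ctr [ 526.2 -393.    15.5]
     scene [145.3 219.1] [12  9 86] tri [ 511.8 -339.8  201.7] gap 5.5
     scene [145.3 305.5] [ 36  29 701] tri [ 531.5 -404.8    8.1] gap 0.9
green top [353.  238.3] [ 11  12 108] zmax 93 ctr [ 408.6 -267.8   91.1]
     scene [145.3 219.1] [12  9 86] tri [ 407.9 -268.8   86.8] gap 1.7
     scene [145.3 305.5] [ 36  29 701] tri [ 406.2 -331.4 -181.3] gap 5.0
blue top [131.7 165.5] [ 12  12 110] zmax 94 ctr [597.8 272.5  90.9]
     scene [332.2 138.3] [10  9 56] tri [598.3 273.   88.9] gap 1.0
blue top [240.1 182.9] [35  3 67] zmax 14 ctr [558.7   5.9  11.5]
     scene [266.5 205.8] [23 21 71] tri [559.    5.7   5.9] gap 0.7
blue top [280.8 221.3] [ 27  28 587] zmax 15 ctr [ 454.5 -100.6   15. ]
     scene [210.3 210.3] [ 28  20 426] tri [454.7 -99.6  12.1] gap 1.7
blue top [206.8 233.2] [ 19  19 285] zmax 48 ctr [428.2  92.2  45.5]
     scene [246.4 161.3] [ 17  11 156] tri [427.8  92.4  42.3] gap 0.2
```

Run:
```python
from h import *
t,s=[dict(np.load(f"{n}0.npz")) for n in ("top","scene")]
for col in HUE:
  for c,zs in ((t,"top"),(s,"scene")):
    ce,st,m=max([x for x in comps(c,col) if x[0][1]>100],key=lambda x:x[1][4])
    cn=cv2.findContours(m.astype(np.uint8),cv2.RETR_EXTERNAL,cv2.CHAIN_APPROX_NONE)[0][0]
    # rim outline cast onto the rim plane, then a circle there
    W=np.array([plane(c,p[0],16)[:2] for p in cn],np.float32)
    (x,y),r=cv2.minEnclosingCircle(W); (ex,ey),ax,_=cv2.fitEllipse(W)
    print(col,zs,"circ %.1f %.1f r %.1f"%(x,y,r),"ell %.1f %.1f"%(ex,ey),np.round(ax,1))
  o=[x for x in comps(t,col)]
```

```text
red top circ 644.4 -98.3 r 37.0 ell 644.4 -98.6 [70.3 72. ]
red scene circ 647.2 -103.1 r 42.2 ell 647.0 -102.6 [73.3 82.8]
yellow top circ 612.3 -270.9 r 37.4 ell 612.3 -271.0 [71.8 72.8]
yellow scene circ 615.9 -273.8 r 41.3 ell 615.0 -274.2 [73.6 81.4]
green top circ 531.8 -402.2 r 35.6 ell 531.3 -401.8 [68.3 68.7]
green scene circ 533.6 -403.9 r 37.5 ell 534.7 -406.5 [65.9 72.7]
blue top circ 455.3 -98.7 r 35.8 ell 455.3 -98.8 [68.1 70. ]
blue scene circ 456.7 -99.7 r 38.5 ell 456.2 -101.2 [70.6 73.8]
```

```bash
python3 -m creep '0 0 0 0 0 -0.042; 0 0 0 0 0 -0.042; 0 0 0 0 0 -0.043; -1 -1 0 0 0 0; -1 -1 0 0 0 0; -1 -1 0 0 0 0; -1 -1 0 0 0 0; -0.75 -1 0 0 0 0; 0 -1 0 0 0 0; 0 -0.8 0 0 0 0; 0 0 0 0 0 0' 0 20
python3 - <<'E'
from cell import manip
print(manip.read_state()["eef_rot"])
E
```

```text
clock: 1.48
eef_pos: [404.2, 232.7, 205.5]
eef_rot: [-3.141, -0.0, 3.137]
wrist_force: [-0.3, 0.9, 0.3]
finger_gap: 94.2
finger_force: 0.0
[-3.14142377e+00 -1.28621482e-04  3.13747466e+00]
```

```bash
cat > w.py <<'E'
import sys; from h import *; from cell import manip
c=manip.camera("wrist"); cv2.imwrite(f"pics/{sys.argv[1]}.png",c["color"][:,:,::-1])
for col in sys.argv[2:]:
    for ce,st,m in comps(c,col,200):
        P=cloud(c,m); zm=np.percentile(P[:,2],95); Q=P[P[:,2]>zm-5] if len(P) else P
        (x,y)=np.mean([Q.min(0),Q.max(0)],0)[:2] if len(P) else (0,0)
        print(col,ce.round(1),st[:5],"z %.1f"%zm,"ctr %.1f %.1f"%(x,y),Q.mean(0).round(1))
E
python3 w.py w1 red; cp h.py /dev/null
```

```text
red [261.  187.8] [246 172  31  33 771] z 91.4 ctr 404.3 235.5 [403.8 235.3  90.3]
red [169.9 347.1] [151 334  38  29 919] z 45.7 ctr 526.2 146.3 [639.4 109.1  50.3]
```

View pics/w1.png

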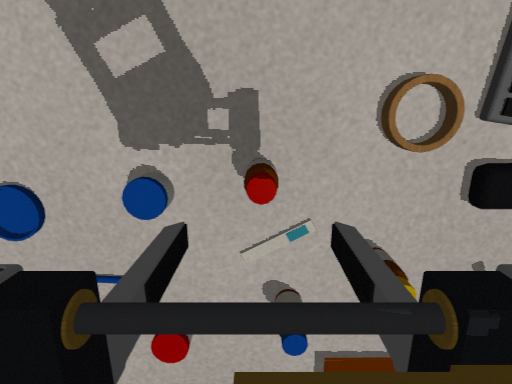

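The wrist view shows the red cap at (261,188), midway between the fingers; its position agrees with the top view to 3 mm. I'll descend and grip.

```bash
python3 -m creep '0 0.04 0.75 0 0 0; 0 0 0.75 0 0 0; 0 0 0.75 0 0 0; 0 0 0.75 0 0 0; 0 0 0.75 0 0 0; 0 0 0.5 0 0 0; 0 0 0.26 0 0 0; 0 0 0 0 0 0; 0 0 0 0 0 0' 0 20 && python3 -m creep '0 0 0 0 0 0; 0 0 0 0 0 0; 0 0 0 0 0 0; 0 0 0 0 0 0; 0 0 0 0 0 0; 0 0 0 0 0 0; 0 0 0 0 0 0; 0 0 0 0 0 0' 1 20
```

```text
clock: 2.65
eef_pos: [404.5, 236.0, 25.7]
eef_rot: [3.141, 0.001, 3.14]
wrist_force: [-0.1, 0.1, 0.7]
finger_gap: 93.9
finger_force: 0.0
clock: 3.65
eef_pos: [404.1, 235.6, 25.0]
eef_rot: [-3.142, -0.0, 3.14]
wrist_force: [-1.0, -0.6, -0.9]
finger_gap: 39.2
finger_force: 20.0
```

```bash
python3 -m creep '0 0 -0.4 0 0 0; 0 0 -0.7 0 0 0; 0 0 -0.7 0 0 0; 0 0 -0.7 0 0 0; -0.2 -0.3 0 0 0 0; -0.5 -0.7 0 0 0 0; -0.6 -0.8 0 0 0 0; -0.6 -0.8 0 0 0 0; -0.6 -0.8 0 0 0 0; -0.6 -0.8 0 0 0 0; -0.6 -0.8 0 0 0 0; -0.6 -0.8 0 0 0 0; -0.6 -0.8 0 0 0 0; -0.6 -0.8 0 0 0 0; -0.4 -0.7 0 0 0 0; -0.1 -0.27 0 0 0 0; 0 0 0 0 0 0; 0 0 0 0 0 0'
```

```text
clock: 5.9
eef_pos: [643.0, -98.7, 125.0]
eef_rot: [3.141, -0.0, 3.14]
wrist_force: [1.0, 0.1, -1.3]
finger_gap: 39.7
finger_force: 20.0
```

```bash
python3 w.py w2 red
```

```text
red [259.2 183.4] [ 222  156   75   61 3089] z 16.8 ctr 638.9 -98.3 [633.1 -99.4  19.7]
red [477. 199.] [ 446  172   63   56 2752] z 45.5 ctr 645.3 105.1 [644.4 104.2  44.3]
red [259.  276.2] [ 225  244   69   59 3458] z 191.2 ctr 631.5 -98.4 [637.4 -98.3 191.1]
```

View pics/w2.png

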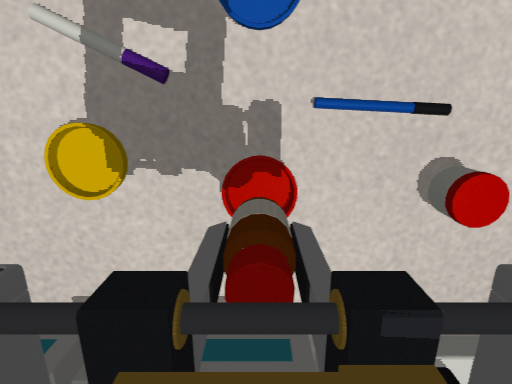

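The wrist view shows the red-capped bottle held upright just over the red dish (centre about (259,190)). The row of the dish agrees in y, and x needs +2 mm. I'll lower and release.

```bash
python3 -m creep '-0.05 0 0.5 0 0 0; 0 0 0.7 0 0 0; 0 0 0.6 0 0 0; 0 0 0.3 0 0 0; 0 0 0.15 0 0 0; 0 0 0.08 0 0 0; 0 0 0.05 0 0 0; 0 0 0 0 0 0; 0 0 0 0 0 0'
```

```text
clock: 7.08
eef_pos: [645.6, -99.6, 30.2]
eef_rot: [-3.141, 0.001, 3.14]
wrist_force: [-0.1, -0.7, -1.6]
finger_gap: 39.6
finger_force: 20.0
```

```bash
python3 -m creep '0 0 0.02 0 0 0; 0 0 0 0 0 0; 0 0 0 0 0 0' && python3 -m creep '0 0 0 0 0 0; 0 0 0 0 0 0; 0 0 0 0 0 0; 0 0 0 0 0 0; 0 0 0 0 0 0; 0 0 0 0 0 0' 0
```

```text
clock: 7.45
eef_pos: [645.5, -99.6, 29.1]
eef_rot: [-3.142, 0.0, 3.14]
wrist_force: [0.0, 0.3, -1.7]
finger_gap: 39.5
finger_force: 20.0
clock: 8.2
eef_pos: [645.5, -99.6, 29.0]
eef_rot: [-3.142, -0.0, 3.14]
wrist_force: [0.2, 0.3, -0.9]
finger_gap: 93.4
finger_force: 0.0
```

```bash
python3 -m creep '0 0 -0.4 0 0 0; 0 0 -1 0 0 0; 0 0 -1 0 0 0; 0 0 -1 0 0 0; 0 0 -1 0 0 0; 0.2 0.5 0 0 0 0; 0.2 0.9 0 0 0 0; 0.2 0.9 0 0 0 0; 0.2 0.9 0 0 0 0; 0.2 0.9 0 0 0 0; 0.2 0.9 0 0 0 0; 0.2 0.9 0 0 0 0; 0.2 0.9 0 0 0 0; 0.2 0.9 0 0 0 0; 0.2 0.9 0 0 0 0; 0.2 0.9 0 0 0 0; 0.2 0.9 0 0 0 0; 0.2 0.9 0 0 0 0; 0.2 0.7 0 0 0 0; 0.06 0.4 0 0 0 0' && python3 -m creep '0 0 0 0 0 0; 0 0 0 0 0 0' && python3 w.py w3 yellow
python3 - <<'E'
from h import *; from cell import manip
c=manip.camera("top")
for ce,st,m in comps(c,"red"):
    P=cloud(c,m); zm=np.percentile(P[:,2],95); Q=P[P[:,2]>zm-5]; print(ce.round(1),st[4],zm.round(),Q.mean(0).round(1))
E
```

```text
clock: 10.7
eef_pos: [531.5, 397.8, 206.1]
eef_rot: [3.141, 0.001, 3.141]
wrist_force: [0.4, -0.1, 1.0]
finger_gap: 93.8
finger_force: 0.0
clock: 10.95
eef_pos: [532.4, 395.7, 205.3]
eef_rot: [-3.141, 0.0, 3.139]
wrist_force: [0.0, -0.5, -0.7]
finger_gap: 93.8
finger_force: 0.0
yellow [259.7 187. ] [245 171  31  33 790] z 91.4 ctr 531.9 397.6 [531.4 397.2  90.3]
yellow [ 73.8 319.9] [ 61 289  35  60 677] z 324.3 ctr 507.6 348.2 [507.6 348.3 322.4]
yellow [445.1 320.5] [423 289  35  60 649] z 324.4 ctr 508.2 444.2 [507.9 444.1 322.3]
yellow [384.9 376.5] [ 234  365  278   19 3738] z 332.2 ctr 514.2 423.7 [514.1 424.8 330.3]
[278.8 149.4] 490 96.0 [ 645.4 -100.    94.8]
[201.2 149.5] 292 48.0 [644.3 104.6  45.8]
```

Red stands in its dish at (645.4,-100.0), top at 95 mm. Next is yellow: shift +1 mm in y, descend and grip.

```bash
python3 -m creep '0 0.03 0.75 0 0 0; 0 0 0.75 0 0 0; 0 0 0.75 0 0 0; 0 0 0.75 0 0 0; 0 0 0.75 0 0 0; 0 0 0.5 0 0 0; 0 0 0.25 0 0 0; 0 0 0 0 0 0; 0 0 0 0 0 0' 0 20 && python3 -m creep '0 0 0 0 0 0; 0 0 0 0 0 0; 0 0 0 0 0 0; 0 0 0 0 0 0; 0 0 0 0 0 0; 0 0 0 0 0 0; 0 0 0 0 0 0; 0 0 0 0 0 0' 1 20
```

```text
clock: 12.18
eef_pos: [532.5, 398.1, 26.2]
eef_rot: [3.141, 0.001, 3.14]
wrist_force: [-0.1, 0.5, -0.1]
finger_gap: 94.0
finger_force: 0.0
clock: 13.18
eef_pos: [532.0, 397.8, 25.0]
eef_rot: [-3.142, -0.0, 3.14]
wrist_force: [-0.3, -0.0, 0.5]
finger_gap: 39.5
finger_force: 20.0
```

```bash
python3 -m creep '0 0 -0.4 0 0 0; 0 0 -0.9 0 0 0; 0 0 -0.9 0 0 0; 0 0 -0.8 0 0 0; -0.1 -0.4 0 0 0 0; -0.1 -0.8 0 0 0 0; -0.1 -0.9 0 0 0 0; -0.1 -0.9 0 0 0 0; -0.1 -0.9 0 0 0 0; -0.1 -0.9 0 0 0 0; -0.1 -0.9 0 0 0 0; -0.1 -0.9 0 0 0 0; -0.1 -0.9 0 0 0 0; -0.1 -0.9 0 0 0 0; -0.1 -0.9 0 0 0 0; -0.1 -0.9 0 0 0 0' && python3 -m creep '-0.1 -0.9 0 0 0 0; -0.1 -0.9 0 0 0 0; -0.1 -0.9 0 0 0 0; -0.1 -0.9 0 0 0 0; -0.1 -0.9 0 0 0 0; -0.1 -0.9 0 0 0 0; -0.1 -0.7 0 0 0 0; -0.1 -0.43 0 0 0 0; 0 0 0 0 0 0; 0 0 0 0 0 0; 0 0 0 0 0 0' && python3 w.py w4 yellow
```

```text
clock: 15.18
eef_pos: [578.4, -12.2, 144.1]
eef_rot: [3.142, -0.001, 3.139]
wrist_force: [0.6, 0.0, -0.0]
finger_gap: 39.7
finger_force: 20.0
clock: 16.55
eef_pos: [610.6, -270.8, 145.0]
eef_rot: [3.141, -0.0, 3.141]
wrist_force: [-0.4, -0.4, -0.6]
finger_gap: 39.9
finger_force: 20.0
yellow [258.1 180.7] [ 223  153   71   59 2928] z 16.7 ctr 607.3 -271.0 [ 602.2 -272.9   19.5]
yellow [259.  275.8] [ 225  243   69   60 3520] z 211.2 ctr 599.0 -270.5 [ 604.7 -270.3  211.2]
yellow [178.3 319.6] [172 289  17  60 502] z 264.2 ctr 586.2 -291.3 [ 585.3 -291.1  262.3]
yellow [339.9 319.5] [330 289  17  60 503] z 264.1 ctr 586.2 -249.5 [ 585.6 -249.6  262.1]
yellow [295.6 376.1] [ 114  365  333   19 4591] z 271.9 ctr 592.3 -265.5 [ 592.3 -262.3  270. ]
```

View pics/w4.png

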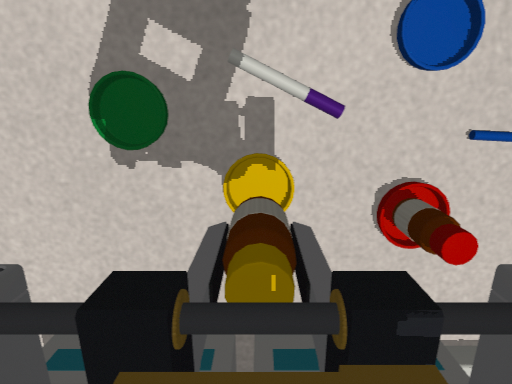

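The yellow-capped bottle is held just behind the yellow dish in the image (dish centre about (258,190)), and the red one stands in its dish at (415,215). I'll lower and release.

```bash
python3 -m creep '-0.05 -0.01 0.5 0 0 0; 0 0 0.8 0 0 0; 0 0 0.7 0 0 0; 0 0 0.5 0 0 0; 0 0 0.2 0 0 0; 0 0 0.12 0 0 0; 0 0 0.08 0 0 0; 0 0 0 0 0 0; 0 0 0 0 0 0; 0 0 0 0 0 0'
```

```text
clock: 17.85
eef_pos: [612.9, -272.0, 29.4]
eef_rot: [-3.141, 0.0, 3.14]
wrist_force: [-0.3, -1.0, -1.9]
finger_gap: 39.7
finger_force: 20.0
```

```bash
python3 -m creep '0 0 0 0 0 0; 0 0 0 0 0 0; 0 0 0 0 0 0; 0 0 0 0 0 0; 0 0 0 0 0 0; 0 0 0 0 0 0' 0 && python3 -m creep '0 0 -0.4 0 0 0; 0 0 -1 0 0 0; 0 0 -1 0 0 0; 0 0 -1 0 0 0; 0 0 -1 0 0 0; 0.4 0.09 0 0 0 0; 0.8 0 0 0 0 0; 0.8 0 0 0 0 0; 0.8 0 0 0 0 0; 0.8 0 0 0 0 0; 0.8 0 0 0 0 0; 0.5 0 0 0 0 0; 0.2 0 0 0 0 0; 0 0 0 0 0 0; 0 0 0 0 0 0; 0 0 0 0 0 0' && python3 w.py w5 green
python3 - <<'E'
from h import *; from cell import manip
c=manip.camera("top")
for col in ("red","yellow"):
  for ce,st,m in comps(c,col):
    P=cloud(c,m); zm=np.percentile(P[:,2],95); Q=P[P[:,2]>zm-5]; print(ce.round(1),st[4],zm.round(),Q.mean(0).round(1))
E
```

```text
clock: 18.6
eef_pos: [612.8, -271.9, 29.0]
eef_rot: [3.142, -0.0, 3.14]
wrist_force: [0.2, -1.1, -0.6]
finger_gap: 93.3
finger_force: 0.0
clock: 20.6
eef_pos: [409.2, -267.9, 204.9]
eef_rot: [3.141, -0.0, 3.14]
wrist_force: [0.2, -0.4, 1.0]
finger_gap: 93.6
finger_force: 0.0
green [256.4 190. ] [242 177  30  27 606] z 91.5 ctr 409.8 -270.1 [ 409.8 -270.1   90.4]
green [181.4 268.2] [168 252  22  35 224] z 219.8 ctr 417.2 -314.1 [ 417.2 -314.2  231.9]
[278.8 149.3] 492 96.0 [645.  -99.7  94.8]
[201.2 149.4] 290 48.0 [643.3 105.   45.5]
[344.5 160.3] 481 96.0 [ 611.3 -271.3   95. ]
```

```bash
python3 -m creep '0 -0.03 0.75 0 0 0; 0 0 0.75 0 0 0; 0 0 0.75 0 0 0; 0 0 0.75 0 0 0; 0 0 0.75 0 0 0; 0 0 0.5 0 0 0; 0 0 0.25 0 0 0; 0 0 0 0 0 0; 0 0 0 0 0 0' 0 20 && python3 -m creep '0 0 0 0 0 0; 0 0 0 0 0 0; 0 0 0 0 0 0; 0 0 0 0 0 0; 0 0 0 0 0 0; 0 0 0 0 0 0; 0 0 0 0 0 0; 0 0 0 0 0 0' 1 20
```

```text
clock: 21.82
eef_pos: [409.2, -269.4, 25.8]
eef_rot: [-3.141, 0.001, 3.14]
wrist_force: [-0.7, -0.1, 0.3]
finger_gap: 94.1
finger_force: 0.0
clock: 22.82
eef_pos: [408.8, -269.2, 25.0]
eef_rot: [3.142, -0.0, 3.14]
wrist_force: [0.8, -0.4, 0.9]
finger_gap: 39.5
finger_force: 20.0
```

```bash
python3 -m creep '0 0 -0.4 0 0 0; 0 0 -0.9 0 0 0; 0 0 -0.9 0 0 0; 0 0 -0.8 0 0 0; -0.4 -0.44 0 0 0 0; -0.6 -0.65 0 0 0 0; -0.6 -0.65 0 0 0 0; -0.6 -0.65 0 0 0 0; -0.6 -0.65 0 0 0 0; -0.28 -0.3 0 0 0 0; 0 0 0 0 0 0; 0 0 0 0 0 0; 0 0 0 0 0 0' && python3 w.py w6 green
```

```text
clock: 24.45
eef_pos: [531.5, -402.5, 145.7]
eef_rot: [-3.141, 0.0, 3.14]
wrist_force: [-0.0, -0.0, -0.7]
finger_gap: 39.6
finger_force: 20.0
green [257.2 179.6] [ 223  152   70   59 2792] z 16.7 ctr 526.8 -403.8 [ 522.9 -405.7   17.2]
green [259.1 284. ] [ 226  262   68   40 2272] z 211.8 ctr 526.0 -402.0 [ 527.  -402.1  210.9]
```

View pics/w6.png

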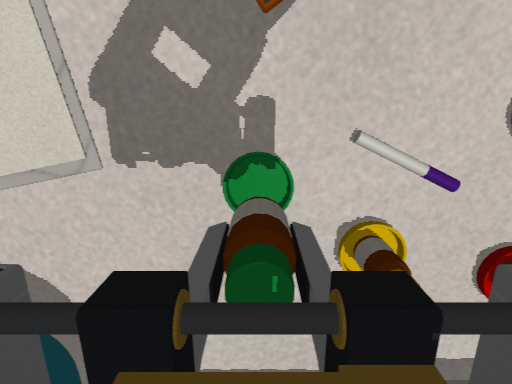

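The green bottle is lined up with the green dish (centre about (257,187)) just as yellow was. I'll lower and release.

```bash
python3 -m creep '-0.01 -0.01 0.5 0 0 0; 0 0 0.8 0 0 0; 0 0 0.7 0 0 0; 0 0 0.5 0 0 0; 0 0 0.2 0 0 0; 0 0 0.12 0 0 0; 0 0 0.09 0 0 0; 0 0 0 0 0 0; 0 0 0 0 0 0; 0 0 0 0 0 0'
```

```text
clock: 25.75
eef_pos: [532.3, -403.5, 29.1]
eef_rot: [-3.141, 0.0, 3.14]
wrist_force: [0.0, 0.6, 1.3]
finger_gap: 39.3
finger_force: 20.0
```

```bash
python3 -m creep '0 0 0 0 0 0; 0 0 0 0 0 0; 0 0 0 0 0 0; 0 0 0 0 0 0; 0 0 0 0 0 0; 0 0 0 0 0 0' 0 && python3 -m creep '0 0 -0.4 0 0 0; 0 0 -1 0 0 0; 0 0 -1 0 0 0; 0 0 -1 0 0 0; 0 0 -1 0 0 0; -0.08 0.5 0 0 0 0; -0.08 0.9 0 0 0 0; -0.08 0.9 0 0 0 0; -0.08 0.9 0 0 0 0; -0.08 0.9 0 0 0 0; -0.08 0.9 0 0 0 0; -0.08 0.9 0 0 0 0; -0.08 0.9 0 0 0 0; -0.08 0.9 0 0 0 0; -0.08 0.9 0 0 0 0; -0.08 0.9 0 0 0 0; -0.08 0.9 0 0 0 0; -0.08 0.9 0 0 0 0; -0.08 0.9 0 0 0 0; -0.08 0.9 0 0 0 0' && python3 -m creep '-0.08 0.9 0 0 0 0; -0.08 0.9 0 0 0 0; -0.08 0.9 0 0 0 0; -0.08 0.7 0 0 0 0; -0.12 0.4 0 0 0 0; 0 0 0 0 0 0; 0 0 0 0 0 0; 0 0 0 0 0 0' && python3 w.py w7 blue
python3 - <<'E'
from h import *; from cell import manip
c=manip.camera("top")
for col in HUE:
  for ce,st,m in comps(c,col):
    P=cloud(c,m); zm=np.percentile(P[:,2],95); Q=P[P[:,2]>zm-5]; print(col,ce.round(1),st[4],zm.round(),Q.mean(0).round(1))
E
```

```text
clock: 26.5
eef_pos: [532.1, -403.4, 28.7]
eef_rot: [-3.142, 0.0, 3.14]
wrist_force: [-0.3, 0.3, 1.4]
finger_gap: 93.4
finger_force: 0.0
clock: 29.0
eef_pos: [580.4, 122.2, 204.6]
eef_rot: [-3.142, -0.0, 3.14]
wrist_force: [0.6, -0.2, -0.2]
finger_gap: 93.7
finger_force: 0.0
clock: 30.0
eef_pos: [598.9, 271.8, 204.8]
eef_rot: [-3.142, 0.0, 3.139]
wrist_force: [0.1, -0.6, -0.2]
finger_gap: 94.0
finger_force: 0.0
blue [86.  21.1] [  60    0   53   48 2008] z 45.6 ctr 433.1 94.0 [431.4  94.4  44.3]
blue [ 44.9 142.8] [  7 138  76  11 561] z 11.2 ctr 559.5 3.0 [559.1   3.3   9.4]
blue [261.8 188.7] [247 175  30  29 684] z 91.5 ctr 598.6 274.7 [598.2 275.1  90.3]
red [278.8 149.3] 491 96.0 [ 645.1 -100.1   94.9]
red [201.2 149.4] 288 48.0 [644.2 103.9  45.3]
yellow [344.4 160.3] 472 96.0 [ 611.7 -270.9   95. ]
green [390.3 190.4] 206 18.0 [ 524.3 -383.3   16.7]
green [405.  186.8] 115 97.0 [ 531.5 -400.8   95.1]
blue [131.7 166.6] 89 317.0 [565.4 213.  317.7]
blue [240.3 182.8] 65 13.0 [558.7   4.3  11.2]
blue [280.8 221.3] 587 15.0 [ 454.7 -101.5   14.8]
blue [206.5 233.2] 265 48.0 [427.4  92.7  45.4]
```

Green stands in its dish, top at 95 mm. Now blue: +2 mm in y.

```bash
python3 -m creep '0 0.05 0.75 0 0 0; 0 0 0.75 0 0 0; 0 0 0.75 0 0 0; 0 0 0.75 0 0 0; 0 0 0.75 0 0 0; 0 0 0.5 0 0 0; 0 0 0.24 0 0 0; 0 0 0 0 0 0; 0 0 0 0 0 0' 0 20 && python3 -m creep '0 0 0 0 0 0; 0 0 0 0 0 0; 0 0 0 0 0 0; 0 0 0 0 0 0; 0 0 0 0 0 0; 0 0 0 0 0 0; 0 0 0 0 0 0; 0 0 0 0 0 0' 1 20
```

```text
clock: 31.22
eef_pos: [599.5, 274.7, 26.2]
eef_rot: [3.141, 0.001, 3.14]
wrist_force: [-0.2, 1.1, -0.8]
finger_gap: 94.2
finger_force: 0.0
clock: 32.22
eef_pos: [598.9, 274.5, 25.0]
eef_rot: [3.142, -0.0, 3.14]
wrist_force: [0.1, 0.9, 0.4]
finger_gap: 39.8
finger_force: 20.0
```

```bash
python3 -m creep '0 0 -0.4 0 0 0; 0 0 -0.9 0 0 0; 0 0 -0.9 0 0 0; 0 0 -0.8 0 0 0; 0.15 -0.4 0 0 0 0; 0.32 -0.85 0 0 0 0; 0.32 -0.85 0 0 0 0; 0.32 -0.85 0 0 0 0; 0.32 -0.85 0 0 0 0; 0.32 -0.85 0 0 0 0; 0.32 -0.85 0 0 0 0; 0.32 -0.85 0 0 0 0; 0.32 -0.85 0 0 0 0; 0.32 -0.85 0 0 0 0; 0.32 -0.85 0 0 0 0; 0.23 -0.44 0 0 0 0; 0 0 0 0 0 0; 0 0 0 0 0 0; 0 0 0 0 0 0' && python3 w.py w8 blue
```

```text
clock: 34.6
eef_pos: [455.4, -98.2, 145.2]
eef_rot: [-3.142, 0.0, 3.141]
wrist_force: [-0.1, 0.4, -2.0]
finger_gap: 39.8
finger_force: 20.0
blue [455. 164.] [ 426  138   59   54 2507] z 45.5 ctr 428.0 92.7 [427.4  91.8  44.3]
blue [258.6 178.9] [ 224  151   70   59 2968] z 16.6 ctr 449.5 -98.3 [ 445.1 -101.2   16.8]
blue [259.  275.5] [ 225  243   69   59 3401] z 211.4 ctr 449.7 -97.7 [449.8 -97.8 210.4]
blue [354.4 267.3] [328 263  56   8 338] z 11.1 ctr 503.6 -7.6 [556.5  15.3  11. ]
```

View pics/w8.png

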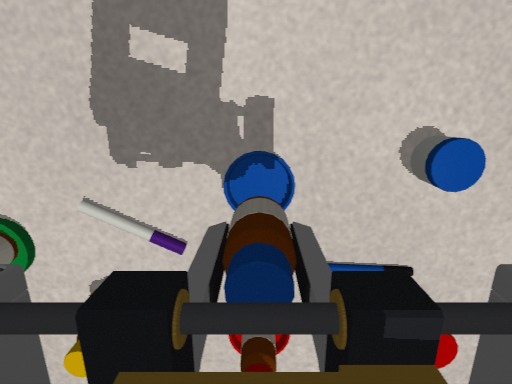

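The blue bottle is lined up with the blue dish (centre about (258,187)), and the blue jar is clear at (455,164). I'll lower and release.

```bash
python3 -m creep '0 -0.01 0.5 0 0 0; 0 0 0.8 0 0 0; 0 0 0.7 0 0 0; 0 0 0.5 0 0 0; 0 0 0.2 0 0 0; 0 0 0.12 0 0 0; 0 0 0.08 0 0 0; 0 0 0 0 0 0; 0 0 0 0 0 0; 0 0 0 0 0 0'
```

```text
clock: 35.9
eef_pos: [455.2, -99.3, 29.3]
eef_rot: [-3.141, 0.0, 3.14]
wrist_force: [0.1, -0.6, -1.2]
finger_gap: 39.7
finger_force: 20.0
```

```bash
python3 -m creep '0 0 0 0 0 0; 0 0 0 0 0 0; 0 0 0 0 0 0; 0 0 0 0 0 0; 0 0 0 0 0 0; 0 0 0 0 0 0' 0 && python3 -m creep '0 0 -0.4 0 0 0; 0 0 -1 0 0 0; 0 0 -1 0 0 0; 0 0 -1 0 0 0; 0 0 -1 0 0 0; 0 0.5 0 0 0 0; 0 1 0 0 0 0; 0 1 0 0 0 0; 0 1 0 0 0 0; 0 1 0 0 0 0; 0 1 0 0 0 0; 0 1 0 0 0 0; 0 0.5 0 0 0 0; 0 0 0 0 0 0; 0 0 0 0 0 0'
python3 - <<'E'
from h import *; from cell import manip
c=manip.camera("top")
for col in HUE:
  for ce,st,m in comps(c,col):
    P=cloud(c,m); zm=np.percentile(P[:,2],95); Q=P[P[:,2]>zm-5]; print(col,ce.round(1),st[4],zm.round(),Q.mean(0).round(1))
cv2.imwrite("pics/end.png",manip.camera("scene")["color"][:,:,::-1])
E
```

```text
clock: 36.65
eef_pos: [455.1, -99.2, 29.1]
eef_rot: [3.142, 0.0, 3.14]
wrist_force: [0.3, 0.7, 1.5]
finger_gap: 93.6
finger_force: 0.0
clock: 38.52
eef_pos: [455.6, 180.1, 205.6]
eef_rot: [-3.142, 0.0, 3.139]
wrist_force: [0.8, -0.3, 0.2]
finger_gap: 94.1
finger_force: 0.0
red [278.8 149.4] 490 97.0 [ 645.1 -100.1   95.1]
red [201.2 149.5] 289 48.0 [643.4 104.5  45.6]
yellow [344.4 160.3] 476 97.0 [ 611.9 -271.    94.9]
green [389.8 190.3] 198 18.0 [ 522.1 -379.7   17.2]
green [405.3 186.9] 113 97.0 [ 530.9 -400.8   95. ]
blue [240.3 182.8] 65 14.0 [558.8   6.7  11.7]
blue [281.2 221. ] 480 96.0 [454.4 -99.5  94.7]
blue [206.7 233.1] 276 48.0 [428.1  92.5  45.5]
```

View pics/end.png

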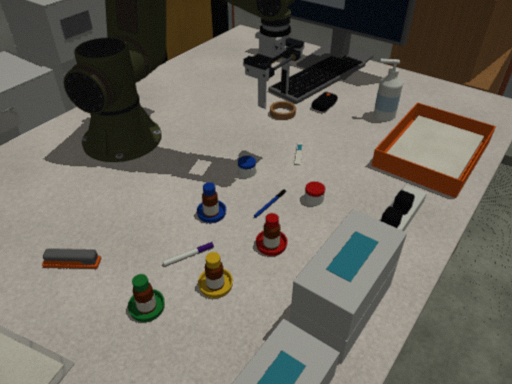

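All four bottles stand in their matching dishes (red (271,235), yellow (214,275), green (144,298), blue (210,203)), and the jars have not moved.

```bash
python3 -c "from cell import manip; print(manip.sign_off())"
```

```text
the job is handed in; nothing more can be done
None
```

All four bottles were placed upright in their matching dishes in the order red, yellow, green, blue; the last pictures show both jars unmoved, and the job was handed in at about 39 s, though the hand-in returned no verdict.

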